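# Stack and square glazed tiles on the feed bed

## Robot

A 6-joint arm with a two-finger parallel gripper is mounted at the origin on the work surface. World frame = base frame: x ahead of the robot, y to its left, z up, the work surface at z = 0. Lengths are in m, angles in rad, forces in N, time in s.
With the tool pointing down it reaches from about 0.25 to 0.8 m from the base axis. Payload 8.5 kg.
Tool frame: the origin (TCP) lies midway between the tips of the shut fingers; the grasp point (between the pads) lies 19 mm behind it (robot.tcp_to_grasp is the distance from the TCP to the grasp point, in m); z points along the fingers, y is the line along which they close (so a half turn about z gives the same grasp; the last joint's range is limited). The gripper opens to 85 mm and grips with 20 to 120 N. Pads are 22 mm wide; open, the fingers measure 114 mm over their backs; the gripper's body (76 mm by 85 mm) begins 54 mm behind the grasp point. The pads swing forward as they close: fully open they stand 13 mm farther back than shut.
Start: joints at [-1.197, 0.238, -0.013, 1.319, 0, 1.571], TCP at [0.192, -0.489, 0.231] pointing down, gripper open.
Joint ranges: [-2.66, 2.66], [-1.03, 1.9], [-1.14, 1.46], [-1.82, 2.27], [-1.45, 1.34], [-3.14, 3.14]. Speed limits (rad/s): [2.22, 2.22, 2.79, 3.14, 3.14, 3.14].

## Interface

Orientations are given as a unit quaternion [x, y, z, w].
In Python, from bench import robot, eyes, close_job gives the robot as it stands.
- The arm moves only by the tool send_rows, never from a script. Its argument "series" is a list that holds one entry, the list of rows, each a list of 5 numbers: the gripper's target within -1 to 1 (shut at 1, half-way at 0, fully open at -1), then the shift along the tool's x, y, z in mm, then the turn about the tool's z in rad. In form: [[[fingers, x, y, z, roll], ...]]. A call has 1 to 20 rows; each row shifts and turns the commanded pose from where the row before left it, along the tool's axes as they then stand; what a row does not reach is not made up. A row lasts 1/12 s, in which the tool goes at most 41.7 mm and 7.16 degrees, less where a joint would pass 70% of its speed; a pose out of reach is approached as far as the arm can. A call is refused whole if a number of a shift passes 41.7 or a number of a turn 0.125, either way. A call with a gripper value outside its range is refused whole. The fingers move at their own pace and stop on an object; the grip force is fixed at half the most. Time passes only in rows, so rows that do not move let the fingers close. It gives the time, the measured TCP pose, the force, the opening and the grip force at its end, in the units of the state.
- robot.get_obs(): the state, without advancing time (a new reading comes with each control period).
- eyes.camera(name): name is "scene" or "top" or "wrist"; returns (picture, depth): 400x640x3 uint8, red, green, blue; 400x640 float32, m along the optical axis (not along the pixel's ray), 0 where there is no reading.
- eyes.camera_model(name): a dict with "fx", "fy", "cx", "cy" (pixels), "origin" and "orientation" of the camera in the world; the wrist camera has in their place "mount" (4x4, takes a point from camera to tool coordinates, whose origin is the TCP and whose axes are the flange's). Camera axes: x right, y down, z forward; pixel columns grow to the right and rows downward; lengths in m; the calibration is good to about 2 mm. A picture is of the moment at which its call begins: read the wrist's pose just before it. camera_model takes no time and is no camera call.
- close_job(): hands the job in; it is judged then, once.
The state is a dict: "t": time; "joint_pos": joint angles; "joint_velocities": joint speeds; "tau": joint torques, N m; "eef_pos": TCP position; "tool_rot": TCP orientation; "contact_force": force on the tool from outside, world axes, zero at the start; "ft_torque": the same for the moment, N m; "gripper_width": finger opening in m; "grip_force": force on a finger pad.
Only numpy, scipy, OpenCV 4.12 (cv2) and the standard library are available. Lean on these libraries where they do the work, as an engineer would, in place of code of your own. Each camera call takes 0.05 s, during which the arm holds its last target. There are 200 camera calls.

## Task

Set the feed's forward-off-reverse switch to off (centre) first. Then take the blue-glazed tile out of the rack, lay it flat on the black rubber pad with its blue face up and let go of it, take it again and stack it, blue face up, on the tile already on the feed bed. Leave both tiles gently squared, touching both green fences, without ramming them, and leave everything else where it is.

Things in the scene. Friction and masses are not known exactly. Their poses are not given: they have to be found in the camera images.
- bed: Fixed steel bed plate, top 20 mm above the table; plate spans x -70..50, y -100..90 mm. Two green fences, 12 mm thick, rise 35 mm above it. Long fence (along y): inner face at x = +40, facing -x. End fence (along x): inner face at y = +80, facing -y. A squared tile's centre is at x = 10, y = 10 mm, its length along y. Origin: on the table, z up. Position and yaw vary.
- fences: The two green fences, fixed to the bed; same origin and axes as the bed.
- fence_corner (a point): The inner corner of the two fences, on the bed's top surface; axes as the bed's.
- bottom_tile: Loose terracotta tile with blue top face lying on the feed bed, 60 (x) x 140 (y) x 15 (z) mm, about 0.26 kg. Origin: its centre; z up. It starts some 7 to 14 mm short of the long fence, 5 to 18 mm short of the end fence, and a little askew.
- tile: Loose tile to stack: 140 (x, length) x 15 (y, thickness) x 60 (z) mm, about 0.26 kg, terracotta, its +y face glazed blue. Origin: its centre. It stands on a long edge in one of the rack's two slots (z up). Let go, it stands stably on that edge on a flat surface; a push high on one face tips it over onto the other.
- spare: White tile of the same size and axes, standing in the rack's other slot; to be left alone.
- rack: Fixed wooden rack, 150 (x) x 130 (y) mm, base 10 mm high, two slots along x at y = -35 and +35 mm, each 18 mm wide between rails whose tops are 28 mm above the table. Origin: underside centre. A tile stands with its top edge 70 mm above the table.
- pad: Fixed square black rubber pad, 170 x 170 mm, its top 4 mm above the table. Origin: underside centre.
- switchbox: Fixed grey switch box, 75 (x) x 90 (y) x 50 (z) mm. Origin: underside centre. The toggle's pivot is above the origin at the box's top, z = 50 mm; it swings along the box's y.
- toggle (a joint): Angle of the black bat toggle (60 mm long, 8 mm thick at its foot, 15 mm near its tip), rad: 0 upright = off; +0.4 leaning to the box's +y (green dot) = forward, where it starts; -0.4 leaning to -y (red dot) = reverse. Stiff: it stays wherever it is left; about 3 N near the tip moves it. Off is narrow: it must stand upright.
- toggle_tip (a point): The free end of the toggle, 60 mm from its pivot.
- brush: Loose brush, to be left alone.
- clayblock: Loose brown block, 70 x 50 x 40 mm, to be left alone.
- glaze_jar: Loose glaze jar, 85 mm high, to be left alone.
- bowl: Loose terracotta bowl, to be left alone.
- vase: Loose brown vase, 105 mm high, to be left alone.
- rib: Loose flat wooden rib, 100 x 50 x 10 mm, to be left alone.
Things that resemble listed ones, but are neither listed nor needed, are in the scene too. Several things have the shape of the pad; the one meant has the colours described above. Of the things that look like the bed, the smaller one is meant.

How it is judged:
On the way, in this order (a step that is already met when the one before it is completed fails the run):
1. the switch is set to off (value of joint toggle between -0.1 and 0.1 rad and distance of tile from where it was at the start of the episode below 0.02 m), for 0.3 s.
2. the tile lies flat on the black rubber pad, blue face up, let go (angle between tile's own y axis and vertical below 0.1 rad and height (world z) of tile below 0.016 m and horizontal distance between tile and pad below 0.085 m and contact force between the fingers and tile below 0.1 N), for 0.2 s.
At the end, for the whole second after the job is handed in: The switch is at off (within 0.1 rad); both tiles lie flat, one on the other, blue faces up, length along the long fence, each within 2.5 mm of touching both fences and within 0.03 rad of parallel, at rest and let go (value of joint toggle between -0.1 and 0.1 rad and x of bottom_tile in the frame of bed between 0.0075 and 0.0125 m and y of bottom_tile in the frame of bed between 0.0075 and 0.0125 m and z of bottom_tile in the frame of bed between 0.0245 and 0.0305 m and x of tile in the frame of bed between 0.0075 and 0.0125 m and y of tile in the frame of bed between 0.0075 and 0.0125 m and z of tile in the frame of bed between 0.0395 and 0.0455 m and angle between the y axis of bottom_tile and the y axis of bed, either way round below 0.03 rad and angle between the x axis of tile and the y axis of bed, either way round below 0.03 rad and angle between bottom_tile's own z axis and vertical below 0.05 rad and angle between tile's own y axis and vertical below 0.05 rad and linear speed of each of tile, bottom_tile below 0.01 m/s).
It fails at once if the white tile or another bystander was disturbed (moved over 30 mm) (distance of any of spare, brush, clayblock, glaze_jar, bowl, vase, rib from where it was at the start of the episode above 0.03 m).
It fails at once if a tile was rammed against the fences (over 60 N) (contact force between any of tile, bottom_tile and fences above 60 N).
It also fails if it takes over 72 s, if anything falls off the work surface, if the arm or the gripper's body presses on something with over 40 N, if the wrist force passes 120 N, or if a joint passes its speed limit or range.

## Working session

There is one attempt and no reset: what is moved stays moved. The work goes in short steps, Python scripts to look and compute and a tool call to move; the robot and the scene stay as the last step left them, time stands still between calls to the robot, and variables do not carry over. Pictures are saved under pics/ and viewed, at most 10 in all, crops included, and the job is handed in when it is done.

Besides the shell and the picture viewer there is one more tool, called after "Emit:" as name(argument=value, ...), one argument or row to a line, values as JSON. send_rows: Moves the arm, as the interface text tells. Its arguments: {"type":"object","properties":{"series":{"type":"array","items":{"type":"array","items":{"type":"array","items":{"type":"number"}}}}},"required":["series"]}

```bash
ls; mkdir -p pics; cat > h.py <<'E'
import numpy as np, cv2
from scipy.spatial.transform import Rotation as R
from bench import robot, eyes, close_job
def cloud(name):
    o=robot.get_obs(); im,d=eyes.camera(name); m=eyes.camera_model(name)
    v,u=np.mgrid[0:400,0:640]
    P=np.stack([(u-m['cx'])/m['fx']*d,(v-m['cy'])/m['fy']*d,d],-1)
    if 'mount' in m:
        M=np.array(m['mount']); P=P@M[:3,:3].T+M[:3,3]
        P=P@R.from_quat(o['tool_rot']).as_matrix().T+o['eef_pos']
    else:
        P=P@R.from_quat(m['orientation']).as_matrix().T+m['origin'] if np.shape(m['orientation'])==(4,) else P@np.array(m['orientation']).T+m['origin']
    P[d==0]=np.nan
    return im,d,P
def save(im,n): cv2.imwrite('pics/'+n+'.png',im[...,::-1])
E
python3 - <<'E'
from h import *
o=robot.get_obs(); print(o)
for n in('top','scene'):
    im,d,P=cloud(n); save(cv2.resize(im,(800,500)),n); np.savez('/tmp/'+n,im=im,P=P); print(eyes.camera_model(n))
print(eyes.camera_model('wrist'))
E
```

```text
pics
{'t': 0.0, 'joint_pos': array([-1.19697158e+00,  2.38811053e-01, -1.42728876e-02,  1.31916424e+00,
       -2.57083874e-05,  1.57081858e+00]), 'joint_velocities': array([-4.86801414e-04,  1.34129615e-03, -5.10027073e-05, -9.04608209e-04,
        5.11294158e-04, -4.04807532e-04]), 'tau': array([-1.04865303e-04, -5.38783658e+01,  3.46441627e+01,  1.82624365e-02,
        6.78733886e-05, -1.41769370e-07]), 'eef_pos': array([ 0.19156224, -0.48836462,  0.23065447]), 'tool_rot': array([ 9.82584486e-01,  1.85814964e-01, -1.47534431e-04, -7.10893813e-04]), 'contact_force': array([-0.34094334, -0.1408761 , -0.41109049]), 'ft_torque': array([-0.01716639,  0.00765564, -0.05150804]), 'grip_force': 0.0, 'gripper_width': 0.08510145184173765}
{'fx': 444.4530263054343, 'fy': 444.4530263054343, 'cx': 313.66920673048617, 'cy': 202.2234009692255, 'origin': array([0.41202003, 0.02355646, 1.27968671]), 'orientation': array([ 0.70667237, -0.70620385,  0.03818126, -0.02079575])}
{'fx': 446.2522968218155, 'fy': 446.2522968218155, 'cx': 315.1842874495494, 'cy': 199.75299228222474, 'origin': array([ 1.20329341, -0.38248636,  1.01171886]), 'orientation': array([ 0.79701831,  0.48511836, -0.18319256, -0.30961666])}
{'fx': 352.488263477974, 'fy': 352.488263477974, 'cx': 320.8887198371762, 'cy': 203.1047118891432, 'mount': array([[-4.59619663e-04, -9.54234313e-01, -2.99059633e-01,
         7.60152281e-02],
       [ 9.99999605e-01, -2.11131344e-04, -8.63208137e-04,
         3.76910868e-04],
       [ 7.60561962e-04, -2.99059911e-01,  9.54234034e-01,
        -1.42200878e-01],
       [ 0.00000000e+00,  0.00000000e+00,  0.00000000e+00,
         1.00000000e+00]])}
```

View pics/top.png

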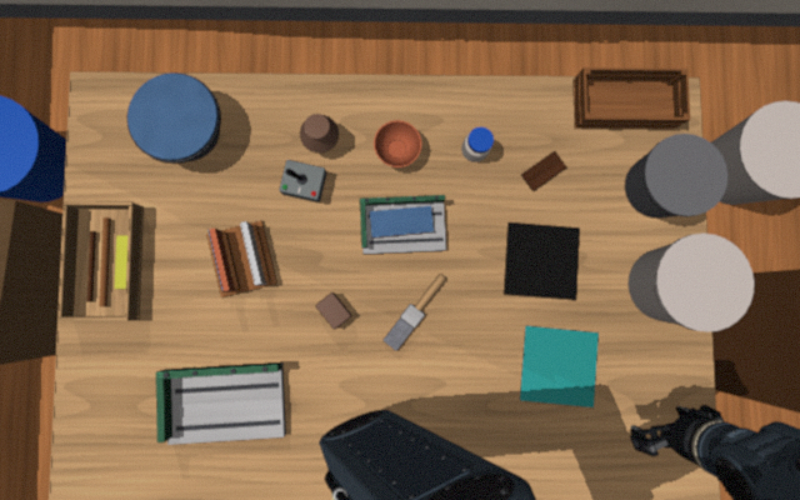

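View pics/scene.png

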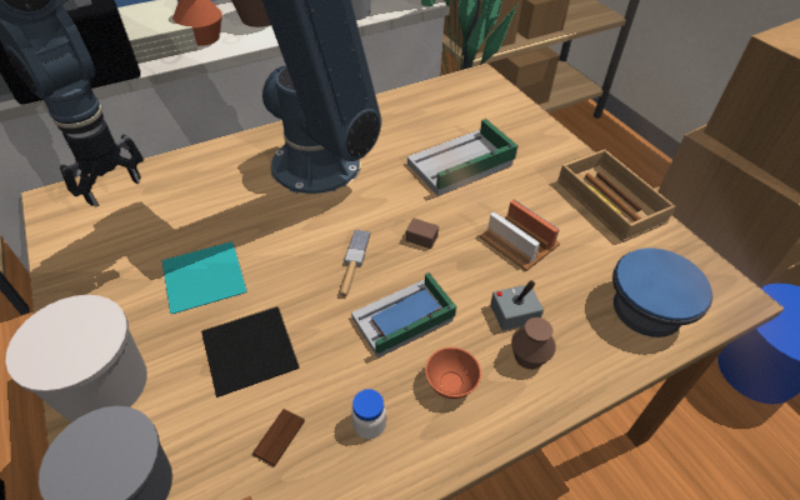

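The black pad is at (542,260) in the enlarged top picture. The small bed with its blue tile is at (404,224), the switch box at (303,180), and the rack at (242,258) with the terracotta tile in its left slot. The tile's right face is terracotta, so its blue face is on the left (+y).

```bash
cat > m.py <<'E'
from h import *
f=np.load('/tmp/top.npz'); im,P=f['im'],f['P']
hsv=cv2.cvtColor(im,cv2.COLOR_RGB2HSV).astype(int)
def roi(u0,v0,u1,v1):
    m=np.zeros((400,640),bool); m[int(v0*.8):int(v1*.8),int(u0*.8):int(u1*.8)]=1; return m
def rect(mask,n,comp=True):
    if comp:
        k,l,s,_=cv2.connectedComponentsWithStats(mask.astype(np.uint8)); mask=l==1+np.argmax(s[1:,4])
    q=P[mask]; q=q[~np.isnan(q[:,0])]
    r=cv2.minAreaRect((q[:,:2]*1000).astype(np.float32))
    print(n,mask.sum(),'c',np.round(r[0],1),'size',np.round(r[1],1),'ang',round(r[2],2),'z',np.round(np.percentile(q[:,2],[5,50,95])*1000,1)); return q
z=P[...,2]
H,S,V=hsv[...,0],hsv[...,1],hsv[...,2]
rect(roi(490,210,595,310)&(V<60),'pad')
rect(roi(270,150,340,210)&(z>.042)&(z<.058),'box')
q=rect(roi(270,150,340,210)&(z>.062),'toggle'); print(np.round(q*1000)[np.argsort(q[:,2])][::3])
rect(roi(345,185,460,265)&(H>95)&(H<125)&(S>80),'btile')
rect(roi(345,185,460,265)&(z>.046),'fences')
rect(roi(345,185,460,265)&(z>.014)&(z<.075),'bed')
a=roi(200,215,285,300)
rect(a&(z>.003),'rack')
b=a&(z>.062)
rect(b&(P[...,1]>0.305),'t',1)
for h in (.055,.062,.066): 
    k,l,s,c=cv2.connectedComponentsWithStats((a&(z>h)).astype(np.uint8))
    for i in range(1,k):
        if s[i,4]>15: rect(l==i,f'tile>{h}',0)
E
python3 m.py
```

```text
pad 3201 c [ 501.4 -354.9] size [168.2 165.2] ang 85.41 z [0.5 4.6 8.7]
box 796 c [680.1 197. ] size [91.  75.4] ang 77.2 z [45.4 50.  54.4]
toggle 54 c [682.3 210.6] size [27.7 12.9] ang 72.8 z [ 68.2  97.3 107.7]
[[678. 197.  63.]
 [682. 199.  69.]
 [684. 202.  74.]
 [678. 207.  76.]
 [688. 206.  82.]
 [684. 205.  87.]
 [678. 213.  87.]
 [677. 210.  91.]
 [679. 214.  95.]
 [684. 209.  98.]
 [692. 219.  99.]
 [681. 214. 100.]
 [680. 216. 101.]
 [683. 216. 102.]
 [685. 213. 104.]
 [680. 221. 104.]
 [687. 221. 107.]
 [687. 215. 108.]]
btile 999 c [587.8 -28.5] size [ 58.4 141.5] ang 5.12 z [31.  35.2 39.5]
fences 470 c [587.6 -29.9] size [109.1 190.7] ang 2.72 z [50.  55.2 59.1]
bed 2999 c [580.7 -30.8] size [123.  191.8] ang 2.72 z [17.2 31.6 56.1]
rack 2489 c [509.4 337.7] size [165.  139.9] ang 14.71 z [ 6.4 24.6 72.1]
t 321 c [498.5 371.1] size [139.7  16.8] ang 14.72 z [64.4 69.9 73.6]
tile>0.055 339 c [513.1 303. ] size [140.8  16.5] ang 14.2 z [58.6 69.6 73.8]
tile>0.055 363 c [498.4 371.1] size [139.9  16.8] ang 14.72 z [58.  69.3 73.5]
tile>0.062 310 c [513.1 303. ] size [140.8  16.2] ang 14.45 z [65.3 69.8 73.9]
tile>0.062 321 c [498.5 371.1] size [139.7  16.8] ang 14.72 z [64.4 69.9 73.6]
tile>0.066 285 c [512.6 302.8] size [139.6  15.9] ang 14.45 z [66.9 70.1 74. ]
tile>0.066 284 c [498.4 371.3] size [139.7  16.4] ang 14.7 z [66.9 70.1 73.7]
```

```bash
cat > go.py <<'E'
import sys
from h import *
# usage: go.py x y z theta_deg (mm): remaining roll, then shift in tool axes after the roll
x,y,z,t=map(float,sys.argv[1:5]); o=robot.get_obs()
M=R.from_quat(o['tool_rot']).as_matrix(); th=np.arctan2(M[1,0],M[0,0])
r=-(np.radians(t)-th); r=(r+np.pi)%(2*np.pi)-np.pi
T=np.radians(t); d=np.array([x,y,z])-o['eef_pos']*1000
print('t',round(o['t'],2),'pos',np.round(o['eef_pos']*1000,1),'th',round(np.degrees(th),2),'q',np.round(o['joint_pos'],2))
print('roll',round(r,4),'dx',round(d[0]*np.cos(T)+d[1]*np.sin(T),1),'dy',round(d[0]*np.sin(T)-d[1]*np.cos(T),1),'dz',round(-d[2],1))
E
python3 go.py 680 197 135 -12.8
```

```text
t 0.1 pos [ 191.6 -488.4  230.8] th 21.42 q [-1.2   0.24 -0.01  1.32 -0.    1.57]
roll 0.5972 dx 324.4 dy -776.6 dz 95.8
```

Emit:
send_rows(
  series=[
    [[-1,0,0,0,0.12],[-1,0,0,0,0.12],[-1,0,0,0,0.12],[-1,0,0,0,0.12],[-1,0,0,0,0.116],[-1,5,-12,0,0],[-1,10,-25,0,0],[-1,14,-34,0,0],[-1,14,-34,0,0],[-1,14,-34,0,0],[-1,14,-34,0,0],[-1,14,-34,0,0],[-1,14,-34,0,0],[-1,14,-34,0,0],[-1,14,-34,0,0],[-1,14,-34,0,0],[-1,14,-34,0,0],[-1,14,-34,0,0],[-1,14,-34,0,0],[-1,14,-34,0,0]],
  ],
)

```text
t: 1.77
eef_pos: [0.4851, -0.084, 0.2314]
tool_rot: [0.996, -0.09, 0.001, -0.01]
contact_force: [0.0, -0.3, -0.1]
gripper_width: 0.0852
grip_force: 0.0
```

```bash
python3 go.py 680 197 160 -12.8
```

```text
t 1.77 pos [485.1 -84.  231.4] th -10.32 q [-0.18  0.18 -0.09  1.3   0.02  3.14]
roll 0.0434 dx 127.8 dy -317.2 dz 71.4
```

Emit:
send_rows(
  series=[
    [[-1,0,0,0,-0.12],[-1,0,0,0,-0.12],[-1,0,0,0,-0.12],[-1,0,0,0,-0.12],[-1,0,0,0,-0.12],[-1,0,0,0,-0.12],[-1,0,0,0,-0.12],[-1,0,0,0,-0.12],[-1,0,0,0,-0.12],[-1,0,0,0,-0.12],[-1,0,0,0,-0.12],[-1,0,0,0,-0.12],[-1,0,0,0,-0.12],[-1,0,0,0,-0.12],[-1,0,0,0,-0.12],[-1,0,0,0,-0.12],[-1,0,0,0,-0.12],[-1,0,0,0,-0.12],[-1,0,0,0,-0.12],[-1,0,0,0,-0.12]],
  ],
)

```text
t: 3.43
eef_pos: [0.4841, -0.087, 0.2312]
tool_rot: [0.445, 0.896, 0.009, -0.003]
contact_force: [-0.1, 0.3, 0.2]
gripper_width: 0.0854
grip_force: 0.0
```

Emit:
send_rows(
  series=[
    [[-1,0,0,0,-0.12],[-1,0,0,0,-0.12],[-1,0,0,0,-0.12],[-1,0,0,0,-0.12],[-1,0,0,0,-0.12],[-1,0,0,0,0]],
  ],
)

```text
t: 3.93
eef_pos: [0.4841, -0.0871, 0.2313]
tool_rot: [0.161, 0.987, 0.01, -0.0]
contact_force: [0.1, 0.6, 0.7]
gripper_width: 0.0854
grip_force: 0.0
```

```bash
python3 go.py 680 197 160 167.2
```

```text
t 3.93 pos [484.1 -87.1 231.3] th 161.49 q [-0.19  0.18 -0.09  1.3   0.02  0.13]
roll -0.0996 dx -128.1 dy 320.4 dz 71.3
```

```bash
cat > go.py <<'E'
import sys
from h import *
# usage: go.py x y z theta_deg (mm): remaining roll, then shift in tool axes after the roll
x,y,z,t=map(float,sys.argv[1:5]); o=robot.get_obs()
M=R.from_quat(o['tool_rot']).as_matrix(); th=np.arctan2(M[1,0],M[0,0])
r=-(np.radians(t)-th); r=(r+np.pi)%(2*np.pi)-np.pi
N=M@R.from_euler('z',r).as_matrix(); d=np.array([x,y,z])-o['eef_pos']*1000
print('t',round(o['t'],2),'pos',np.round(o['eef_pos']*1000,1),'th',round(np.degrees(th),2),'zaxis',np.round(M[:,2],4),'q',np.round(o['joint_pos'],3))
print('roll',round(r,4),'shift now',np.round(M.T@d,1),'shift after roll',np.round(N.T@d,1),'F',np.round(o['contact_force'],1),'w',round(o['gripper_width']*1000,1))
E
python3 go.py 680 197 160 167.2
```

```text
t 3.93 pos [484.1 -87.1 231.3] th 161.49 zaxis [ 0.0028  0.0191 -0.9998] q [-0.19   0.182 -0.087  1.303  0.019  0.133]
roll -0.0996 shift now [-95.8 330.1  77.2] shift after roll [-128.2  319.    77.2] F [0.1 0.6 0.7] w 85.4
```

Emit:
send_rows(
  series=[
    [[-1,0,0,0,-0.0996],[-1,-5,12,3,0],[-1,-10,25,6,0],[-1,-12.6,31.3,8,0],[-1,-12.6,31.3,8,0],[-1,-12.6,31.3,8,0],[-1,-12.6,31.3,8,0],[-1,-12.6,31.3,8,0],[-1,-12.6,31.3,8,0],[-1,-12.6,31.3,8,0],[-1,-12.6,31.3,8,0],[-1,-12.4,31.6,4.2,0],[-1,0,0,0,0],[-1,0,0,0,0]],
  ],
)

```text
t: 5.1
eef_pos: [0.6827, 0.1973, 0.1581]
tool_rot: [0.116, 0.993, 0.009, -0.001]
contact_force: [-0.1, -0.7, 0.7]
gripper_width: 0.0857
grip_force: 0.0
```

```bash
python3 go.py 680 197 76 167.2; python3 - <<'E'
from h import *
im,d,P=cloud('wrist'); save(im,'w1'); z=P[...,2]
m=(z>.043)&(z<.057)&(abs(P[...,0]-.68)<.07)&(abs(P[...,1]-.197)<.07)
r=cv2.minAreaRect((P[m][:,:2]*1000).astype(np.float32)); print(r,m.sum())
m=(z>.07)&(z<.115)&(abs(P[...,0]-.68)<.03)&(abs(P[...,1]-.21)<.03); print(m.sum(),np.nanmean(P[m],0))
E
```

```text
t 5.1 pos [682.7 197.3 158.1] th 166.66 zaxis [ 0.0011  0.0184 -0.9998] q [0.274 0.587 0.351 1.329 0.017 0.507]
roll -0.0093 shift now [ 2.3 -2.4 82.1] shift after roll [ 2.4 -2.4 82.1] F [-0.1 -0.7  0.7] w 85.7
((703.233642578125, 191.0721893310547), (90.30938720703125, 115.12852478027344), 77.27051544189453) 10899
858 [0.68522102 0.21160284 0.09526142]
```

Emit:
send_rows(
  series=[
    [[-1,1.2,-1.5,15,-0.009],[-1,1.2,-1,22,0],[-1,0,0,25,0],[-1,0,0,20,0],[-1,0,0,0,0],[0.2,0,0,0,0],[0.4,0,0,0,0],[0.6,0,0,0,0],[0.8,0,0,0,0],[1,0,0,0,0],[1,0,0,0,0],[1,0,0,0,0],[1,0,0,0,0]],
  ],
)

```text
t: 6.23
eef_pos: [0.681, 0.1948, 0.0795]
tool_rot: [0.111, 0.994, 0.01, 0.002]
contact_force: [0.8, 2.5, 6.5]
gripper_width: 0.0127
grip_force: 58.4
```

```bash
python3 go.py 680 197 76 167.2
```

```text
t 6.23 pos [681.  194.8  79.5] th 167.23 zaxis [ 0.0054  0.0198 -0.9998] q [0.271 0.617 0.201 1.145 0.018 0.494]
roll 0.0005 shift now [1.5 1.9 3.6] shift after roll [1.5 1.9 3.6] F [0.8 2.5 6.5] w 12.7
```

Emit:
send_rows(
  series=[
    [[1,0,1.8,0,0],[1,0,0,0,0],[0.5,0,0,0,0],[0,0,0,0,0],[-0.5,0,0,0,0],[-1,0,0,0,0],[-1,0,0,0,0],[-1,0,0,-15,0],[-1,0,0,-30,0],[-1,0,0,-35,0],[-1,0,0,-15,0],[-1,0,0,0,0]],
  ],
)

```text
t: 7.23
eef_pos: [0.6822, 0.1947, 0.178]
tool_rot: [0.111, 0.994, 0.011, 0.004]
contact_force: [0.4, -0.1, 0.2]
gripper_width: 0.0851
grip_force: 0.0
```

```bash
python3 - <<'E'
from h import *
im,d,P=cloud('wrist'); z=P[...,2]
b=np.array([-.1*0+.2215,.9751]); c=np.array([.6801,.197])
s=(P[...,:2]-c)@b; t=(P[...,:2]-c)@np.array([.9751,-.2215])
for lo,hi in((.07,.09),(.09,.105),(.105,.115)):
    m=(z>lo)&(z<hi)&(abs(s)<.035)&(abs(t)<.02); print(m.sum(),np.percentile(s[m],[3,50,97])*1000 if m.sum() else '')
m=(z>.045)&(z<.055)&(abs(s)<.06)&(abs(t)<.02); print('box y',np.percentile(s[m],[.5,99.5])*1000)
E
python3 go.py 498.5 371.2 160 194.7
```

```text
86 [-6.34341645 -1.39952432  3.45444503]
134 [-8.27093221 -1.9979738   4.69056273]
337 [-7.63895969 -2.43382188  3.34627349]
box y [-45.02964366  43.48082686]
t 7.28 pos [681.4 194.5 175.4] th 167.22 zaxis [ 0.0071  0.0198 -0.9998] q [0.271 0.573 0.37  1.356 0.017 0.494]
roll -0.4796 shift now [217.5 131.5  17.6] shift after roll [132.3 217.   17.6] F [-0.3  0.  -0.3] w 85.2
```

Emit:
send_rows(
  series=[
    [[0,0,0,0,-0.12],[0,0,0,0,-0.12],[0,0,0,0,-0.12],[0,0,0,0,-0.1196],[0,8,13,1,0],[0,16,26,2,0],[0,18,30,2.4,0],[0,18,30,2.4,0],[0,18,30,2.4,0],[0,18,30,2.4,0],[0,18,30,2.4,0],[0,14,22,2,0],[0,4.3,6,0.6,0],[0,0,0,0,0],[0,0,0,0,0]],
  ],
)

```text
t: 8.53
eef_pos: [0.4972, 0.3706, 0.1574]
tool_rot: [-0.128, 0.992, 0.009, 0.002]
contact_force: [-0.6, 0.0, -0.7]
gripper_width: 0.0427
grip_force: 0.0
```

```bash
python3 go.py 498.5 371.2 31 194.7; python3 - <<'E'
from h import *
im,d,P=cloud('wrist'); save(im,'w2'); z=P[...,2]
m=((z>.063)&(z<.078)&(abs(P[...,0]-.4985)<.09)&(abs(P[...,1]-.371)<.04)).astype(np.uint8)
k,l,s,_=cv2.connectedComponentsWithStats(m); m=l==1+np.argmax(s[1:,4])
r=cv2.minAreaRect((P[m][:,:2]*1000).astype(np.float32)); print(r,m.sum())
E
```

```text
t 8.53 pos [497.2 370.6 157.4] th -165.25 zaxis [ 0.0026  0.0177 -0.9998] q [0.634 0.422 0.067 1.203 0.013 0.377]
roll 0.0009 shift now [ -0.5  -1.8 126.4] shift after roll [ -0.5  -1.8 126.4] F [-0.6  0.  -0.7] w 42.7
((501.79974365234375, 370.750244140625), (139.91061401367188, 14.998427391052246), 14.153300285339355) 4158
```

View pics/w2.png

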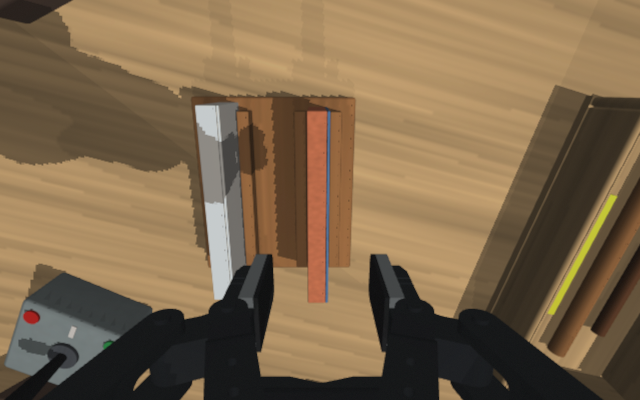

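The wrist picture shows the terracotta tile between the fingers (columns 307-329), with its blue face on the right, which is world +y. The white spare is on the left, and the toggle stands clear.

Emit:
send_rows(
  series=[
    [[0,-1,-1,15,0],[0,-1,-0.5,25,0],[0,0,0,30,0],[0,0,0,30,0],[0,0,0,18,0],[0,0,0,6,0],[0,0,0,0,0],[0.3,0,0,0,0],[0.6,0,0,0,0],[1,0,0,0,0],[1,0,0,0,0],[1,0,0,0,0]],
  ],
)

```text
t: 9.58
eef_pos: [0.5015, 0.3725, 0.0361]
tool_rot: [-0.128, 0.992, 0.009, 0.005]
contact_force: [2.9, -4.2, 6.3]
gripper_width: 0.0141
grip_force: 59.7
```

Emit:
send_rows(
  series=[
    [[1,0,0,-8,0],[1,0,0,-20,0],[1,0,0,-30,0],[1,0,0,-35,0],[1,0,0,-30,0],[1,0,0,-10,0],[1,0,0,0,0]],
  ],
)

```text
t: 10.17
eef_pos: [0.5007, 0.3709, 0.1707]
tool_rot: [-0.128, 0.992, 0.011, 0.005]
contact_force: [0.5, 0.1, -2.6]
gripper_width: 0.0139
grip_force: 58.8
```

```bash
python3 go.py 501 -355 60 175.4
```

```text
t 10.17 pos [500.7 370.9 170.7] th -165.28 zaxis [ 0.0076  0.0223 -0.9997] q [0.631 0.415 0.091 1.227 0.014 0.374]
roll 0.3372 shift now [ 185.6 -704.1   94.4] shift after roll [ -57.8 -725.9   94.4] F [ 0.5  0.1 -2.6] w 13.9
```

Emit:
send_rows(
  series=[
    [[1,0,0,0,0.085],[1,0,0,0,0.085],[1,0,-10,0,0.0867],[1,0,-22,0,0],[1,0,-32,0,0],[1,0,-38,0,0],[1,0,-38,0,0],[1,0,-38,0,0],[1,0,-38,0,0],[1,0,-38,0,0],[1,0,-38,0,0],[1,0,-38,0,0],[1,0,-38,0,0],[1,0,-38,0,0],[1,0,-38,0,0],[1,0,-38,0,0],[1,0,-38,0,0],[1,0,-38,0,0],[1,0,-38,0,0],[1,0,-38,0,0]],
  ],
)

```text
t: 11.83
eef_pos: [0.4992, -0.2653, 0.1533]
tool_rot: [-0.0, 1.0, 0.01, 0.0]
contact_force: [0.7, -0.1, -2.4]
gripper_width: 0.014
grip_force: 58.8
```

```bash
python3 go.py 501 -318 60 180
```

```text
t 11.83 pos [ 499.2 -265.3  153.3] th -180.0 zaxis [ 0.001   0.0205 -0.9998] q [-0.498  0.349 -0.059  1.172  0.018 -0.499]
roll 0.0001 shift now [ -1.7 -54.6  92.2] shift after roll [ -1.7 -54.6  92.2] F [ 0.7 -0.1 -2.4] w 14.0
```

Emit:
send_rows(
  series=[
    [[1,-0.5,-20,15,0],[1,-0.6,-20,25,0],[1,-0.6,-14,28,0],[1,0,0,25,0],[1,0,0,15,0],[1,0,0,8,0],[1,0,0,3,0],[1,0,0,0,0],[1,0,0,0,0]],
  ],
)

```text
t: 12.58
eef_pos: [0.503, -0.3157, 0.0359]
tool_rot: [-0.0, 1.0, 0.009, 0.002]
contact_force: [0.8, 0.0, -2.0]
gripper_width: 0.0145
grip_force: 58.9
```

```bash
python3 go.py 501 -318 30 180
```

```text
t 12.58 pos [ 503.  -315.7   35.9] th -179.98 zaxis [ 0.0039  0.0185 -0.9998] q [-0.57   0.484 -0.167  0.926  0.018 -0.57 ]
roll 0.0004 shift now [ 2.  -2.4  5.8] shift after roll [ 2.  -2.4  5.8] F [ 0.8  0.  -2. ] w 14.5
```

Emit:
send_rows(
  series=[
    [[1,0,0,3,0],[1,0,0,1.5,0],[1,0,0,1,0],[1,0,0,0.5,0],[1,0,0,0,0],[1,0,0,0,0]],
  ],
)

```text
t: 13.08
eef_pos: [0.5029, -0.3158, 0.0302]
tool_rot: [-0.0, 1.0, 0.009, 0.002]
contact_force: [-2.9, 1.1, 5.4]
gripper_width: 0.0143
grip_force: 60.0
```

Emit:
send_rows(
  series=[
    [[0.6,0,0,0,0],[0.3,0,0,0,0],[0,0,0,0,0],[0,0,0,0,0],[0,0,0,-10,0],[0,0,0,-25,0],[0,0,0,-25,0],[0.5,0,0,-10,0],[1,0,15,0,0],[1,0,20,0,0],[1,0,10,0,0],[1,0,0,15,0],[1,0,0,22,0],[1,0,0,15,0],[1,0,0,0,0]],
  ],
)

```text
t: 14.33
eef_pos: [0.5005, -0.2692, 0.0449]
tool_rot: [-0.0, 1.0, 0.011, -0.001]
contact_force: [0.4, -0.4, -1.4]
gripper_width: 0.0001
grip_force: 0.0
```

```bash
python3 go.py 503 -315.8 45 180; python3 - <<'E'
from h import *
im,d,P=cloud('wrist'); save(im,'w3')
E
```

```text
t 14.33 pos [ 500.5 -269.2   44.9] th -179.96 zaxis [-0.0017  0.0215 -0.9998] q [-0.503  0.441 -0.216  0.926  0.018 -0.504]
roll 0.0007 shift now [ -2.5 -46.6  -1.1] shift after roll [ -2.5 -46.6  -1.1] F [ 0.4 -0.4 -1.4] w 0.1
```

View pics/w3.png

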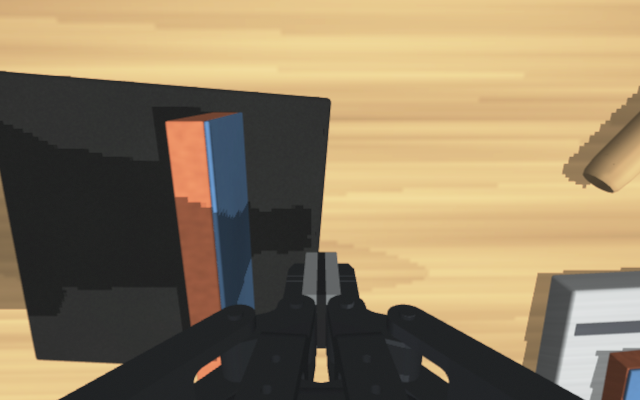

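The tile stands on the pad (columns 165-255) with its blue face towards the closed fingers at column 320.

Emit:
send_rows(
  series=[
    [[1,0,-6,0,0],[1,0,-7,0,0],[1,0,-5,0,0],[1,0,-3,0,0],[1,0,-3,0,0],[1,0,-3,0,0],[1,0,-3,0,0],[1,0,-3,0,0],[1,0,-3,0,0],[1,0,-3,0,0],[1,0,-2,0,0],[1,0,0,0,0],[1,0,0,0,0],[1,0,0,0,0]],
  ],
)

```text
t: 15.55
eef_pos: [0.5025, -0.3119, 0.0474]
tool_rot: [0.0, 1.0, 0.009, 0.002]
contact_force: [0.1, -0.4, -0.1]
gripper_width: 0.0002
grip_force: 0.0
```

```bash
cat > flat.py <<'E'
from h import *
im,d,P=cloud('wrist'); save(im,'flat'); z=P[...,2]
hsv=cv2.cvtColor(im,cv2.COLOR_RGB2HSV).astype(int)
m=((hsv[...,0]>95)&(hsv[...,0]<125)&(hsv[...,1]>80)&(abs(P[...,1]+.355)<.12)&(abs(P[...,0]-.5)<.15)).astype(np.uint8)
k,l,s,_=cv2.connectedComponentsWithStats(m); m=l==1+np.argmax(s[1:,4])
r=cv2.minAreaRect((P[m][:,:2]*1000).astype(np.float32)); print(r,m.sum(),np.nanpercentile(z[m],[5,50,95]))
E
python3 go.py 503 -353 90 180; python3 flat.py
```

```text
t 15.55 pos [ 502.5 -311.9   47.4] th 180.0 zaxis [ 0.0032  0.0189 -0.9998] q [-0.565  0.47  -0.157  0.951  0.018 -0.565]
roll -0.0 shift now [ -0.6 -40.3 -43.4] shift after roll [ -0.6 -40.3 -43.4] F [ 0.1 -0.4 -0.1] w 0.2
((491.0995178222656, -356.69281005859375), (119.4113540649414, 65.69434356689453), 2.903769016265869) 23460 [0.01756919 0.01857955 0.01960925]
```

Emit:
send_rows(
  series=[
    [[0,0,0,-15,0],[-1,0,-5,-30,0],[-1,0,-20,-30,0],[-1,0,-20,-10,0],[-1,0,0,0,0],[-1,0,0,0,0]],
  ],
)

```text
t: 16.1
eef_pos: [0.5025, -0.3593, 0.1321]
tool_rot: [0.001, 1.0, 0.009, 0.002]
contact_force: [-1.0, 0.3, -1.0]
gripper_width: 0.0724
grip_force: 0.0
```

```bash
python3 go.py 503 -353 90 180; python3 flat.py; python3 - <<'E'
from h import *
im,d,P=cloud('top'); z=P[...,2]
hsv=cv2.cvtColor(im,cv2.COLOR_RGB2HSV).astype(int)
m=(hsv[...,0]>95)&(hsv[...,0]<125)&(hsv[...,1]>80)&(abs(P[...,1]+.355)<.1)&(abs(P[...,0]-.5)<.1); print(m.sum(),np.nanmean(P[m],0))
E
```

```text
t 16.1 pos [ 502.5 -359.3  132.1] th 179.93 zaxis [ 0.0045  0.0181 -0.9998] q [-0.629  0.446  0.04   1.171  0.017 -0.628]
roll -0.0012 shift now [-0.3  5.6 42.2] shift after roll [-0.3  5.6 42.2] F [-1.   0.3 -1. ] w 72.4
((506.3608093261719, -354.9638977050781), (147.24786376953125, 63.24437713623047), 0.07889745384454727) 14351 [0.01740693 0.0186557  0.01976514]
1033 [ 0.49751074 -0.35023203  0.07209391]
```

View pics/flat.png

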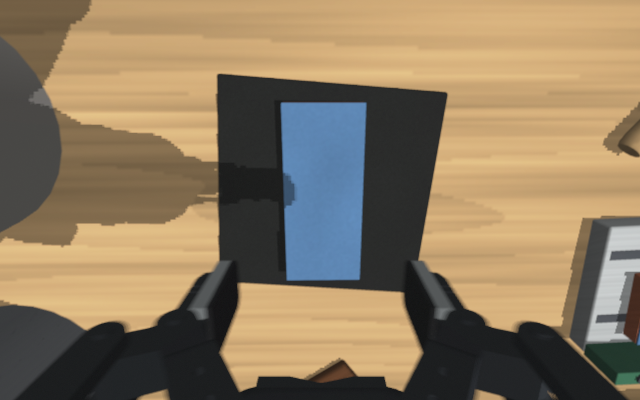

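The tile lies flat and blue face up in the middle of the pad (columns 281-366, rows 102-280), and the fingers straddle it.

Emit:
send_rows(
  series=[
    [[-1,0,2,15,0],[-1,-1,3,30,0],[-1,-1,1.5,35,0],[-1,0,0,30,0],[-1,0,0,14,0],[-1,0,0,5,0],[-1,0,0,0,0],[-1,0,0,0,0]],
  ],
)

```text
t: 16.87
eef_pos: [0.5049, -0.3493, 0.0031]
tool_rot: [-0.0, 1.0, 0.009, 0.002]
contact_force: [-0.3, 0.4, 0.3]
gripper_width: 0.0855
grip_force: 0.0
```

```bash
python3 go.py 504.5 -355 0.5 180
```

```text
t 16.87 pos [ 504.9 -349.3    3.1] th -179.97 zaxis [ 0.0032  0.019  -0.9998] q [-0.614  0.547 -0.15   0.882  0.017 -0.614]
roll 0.0005 shift now [ 0.4 -5.8  2.4] shift after roll [ 0.4 -5.8  2.4] F [-0.3  0.4  0.3] w 85.5
```

Emit:
send_rows(
  series=[
    [[-1,0,-3,1,0],[-1,0,-2.6,1.3,0],[-1,0,0,0,0],[-0.7,0,0,0,0],[-0.5,0,0,0,0],[-0.3,0,0,0,0],[0,0,0,0,0],[1,0,0,0,0],[1,0,0,0,0],[1,0,0,0,0]],
  ],
)

```text
t: 17.7
eef_pos: [0.5049, -0.3555, 0.0011]
tool_rot: [0.0, 1.0, 0.009, 0.002]
contact_force: [-1.8, 0.4, 5.2]
gripper_width: 0.0586
grip_force: 65.1
```

Emit:
send_rows(
  series=[
    [[1,0,0,-8,0],[1,0,0,-20,0],[1,0,0,-30,0.06],[1,0,0,-30,0.12],[1,0,0,-22,0.12],[1,0,0,-10,0.12],[1,0,0,0,0.12],[1,0,0,0,0.12],[1,0,0,0,0.12],[1,0,0,0,0.12],[1,0,0,0,0.12],[1,0,0,0,0.12],[1,0,0,0,0.12],[1,0,0,0,0.12],[1,0,0,0,0.12],[1,0,0,0,0.02],[1,0,0,0,0]],
  ],
)

```text
t: 19.12
eef_pos: [0.5042, -0.3573, 0.1204]
tool_rot: [0.688, 0.725, 0.008, -0.005]
contact_force: [0.3, 0.1, -1.9]
gripper_width: 0.0584
grip_force: 65.2
```

```bash
python3 go.py 577.7 -26.7 110 92.72
```

```text
t 19.12 pos [ 504.2 -357.3  120.4] th 93.03 zaxis [ 0.003   0.0191 -0.9998] q [-0.625  0.455  0.023  1.147  0.017  0.893]
roll 0.0053 shift now [326.   90.8  17. ] shift after roll [326.5  89.1  17. ] F [ 0.3  0.1 -1.9] w 58.4
```

Emit:
send_rows(
  series=[
    [[1,10,3,0.5,0.0053],[1,20,5.5,1,0],[1,30,8.2,1.5,0],[1,34,9.3,2,0],[1,34,9.3,2,0],[1,34,9.3,2,0],[1,34,9.3,2,0],[1,34,9.3,2,0],[1,34,9.3,2,0],[1,30,8.2,1,0],[1,20,5.5,1,0],[1,10,2.7,0,0],[1,2.5,0,0,0],[1,0,0,0,0],[1,0,0,0,0]],
  ],
)

```text
t: 20.37
eef_pos: [0.578, -0.0277, 0.1098]
tool_rot: [0.691, 0.723, 0.008, -0.005]
contact_force: [-1.0, 0.0, -2.7]
gripper_width: 0.0587
grip_force: 65.3
```

```bash
python3 go.py 577.7 -26.7 40 92.72;python3 - <<'E'
from h import *
im,d,P=cloud('wrist'); save(im,'bed1'); z=P[...,2]
f=(z>.047)&(z<.062)&(abs(P[...,0]-.6)<.12)&(abs(P[...,1])<.17)
hsv=cv2.cvtColor(im,cv2.COLOR_RGB2HSV).astype(int)
g=f&(hsv[...,0]>60)&(hsv[...,0]<90)&(hsv[...,1]>80)
q=P[g]; print(g.sum())
yaw=np.radians(2.72); o=np.array([.5897,-.0261]); b=(q[:,:2]-o)@np.array([[np.cos(yaw),-np.sin(yaw)],[np.sin(yaw),np.cos(yaw)]])*1000
e=b[(b[:,0]<30)]; print('end fence y',len(e),np.percentile(e[:,1],[2,50,98]) if len(e) else '')
l=b[(b[:,1]<70)&(b[:,0]>30)]; print('long fence x',len(l),np.percentile(l[:,0],[2,50,98]) if len(l) else '')
E
```

```text
t 20.37 pos [578.  -27.7 109.8] th 92.63 zaxis [ 0.0032  0.0184 -0.9998] q [-0.058  0.391 -0.111  1.066  0.019  1.467]
roll -0.0016 shift now [-0.2 -0.5 69.8] shift after roll [-0.2 -0.5 69.8] F [-1.   0.  -2.7] w 58.7
8680
end fence y 3750 [78.52816308 84.39054209 89.95881551]
long fence x 3614 [42.76710765 47.52060662 54.26305706]
```

View pics/bed1.png

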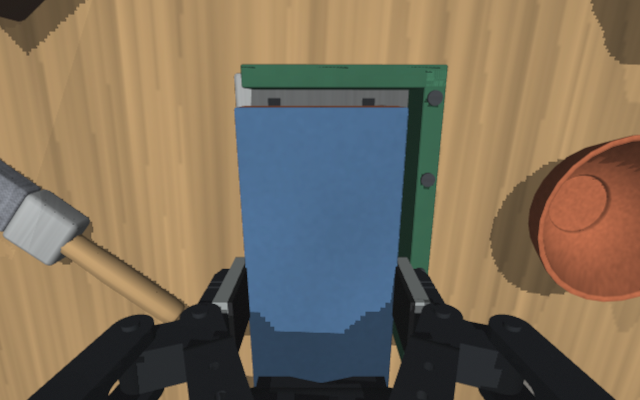

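The held tile is over the bed. The green long fence is at column 425 and the end fence at row 75. There is room for the right finger next to the long fence.

Emit:
send_rows(
  series=[
    [[1,0,0,15,0],[1,0,0,22,0],[1,0,0,18,0],[1,0,0,10,0],[1,0,0,4,0],[1,0,0,0,0],[1,0,0,0,0]],
  ],
)

```text
t: 21.0
eef_pos: [0.5789, -0.0262, 0.0414]
tool_rot: [0.691, 0.723, 0.008, -0.005]
contact_force: [0.3, -0.1, -2.4]
gripper_width: 0.0584
grip_force: 65.2
```

```bash
python3 go.py 577.7 -26.7 33 92.72
```

```text
t 21.0 pos [578.9 -26.2  41.4] th 92.57 zaxis [ 0.0041  0.0187 -0.9998] q [-0.055  0.452 -0.208  0.908  0.019  1.471]
roll -0.0026 shift now [-0.6 -1.3  8.4] shift after roll [-0.6 -1.3  8.4] F [ 0.3 -0.1 -2.4] w 58.4
```

Emit:
send_rows(
  series=[
    [[1,0,-1,3,0],[1,0,0,2,0],[1,0,0,1,0],[1,0,0,0,0],[1,0,0,0,0]],
  ],
)

```text
t: 21.42
eef_pos: [0.5777, -0.0256, 0.035]
tool_rot: [0.691, 0.723, 0.008, -0.005]
contact_force: [0.6, 0.4, -2.6]
gripper_width: 0.0582
grip_force: 65.3
```

Emit:
send_rows(
  series=[
    [[1,0,0,1,0],[1,0,0,1,0],[1,0,0,1,0],[1,0,0,0,0],[1,0,0,0,0]],
  ],
)

```text
t: 21.83
eef_pos: [0.5778, -0.0254, 0.0325]
tool_rot: [0.691, 0.723, 0.008, -0.005]
contact_force: [-2.4, 2.5, 5.7]
gripper_width: 0.0582
grip_force: 66.2
```

Emit:
send_rows(
  series=[
    [[-0.3,0,0,0,0],[-0.48,0,0,0,0],[-0.55,0,0,0,0],[-0.55,0,0,0,0],[-0.55,0,0,-5,0],[-0.55,0,0,-15,0],[-0.55,0,0,-30,0],[-0.55,0,0,-30,0],[-0.55,0,0,-15,0],[-0.55,0,0,0,0]],
  ],
)

```text
t: 22.67
eef_pos: [0.5794, -0.0276, 0.131]
tool_rot: [0.691, 0.723, 0.01, -0.003]
contact_force: [0.6, -0.1, -0.5]
gripper_width: 0.0667
grip_force: 0.0
```

```bash
cat > bed.py <<'E'
from h import *
import sys
im,d,P=cloud('wrist'); save(im,'bed'+sys.argv[1]); z=P[...,2]
yaw=np.radians(2.72); o=np.array([.5900,-.0265]); C=np.array([[np.cos(yaw),-np.sin(yaw)],[np.sin(yaw),np.cos(yaw)]])
B=(P[...,:2]-o)@C*1000
hsv=cv2.cvtColor(im,cv2.COLOR_RGB2HSV).astype(int)
H,S=hsv[...,0],hsv[...,1]; box=(abs(B[...,0])<75)&(abs(B[...,1])<110)
g=box&(z>.049)&(z<.062)&(H>60)&(H<90)&(S>80)
for n,m,k in(('end',g&(B[...,0]<25),1),('long',g&(B[...,1]<65)&(B[...,0]>30),0)):
    b=B[m]
    if len(b)>50: print(n,len(b),np.percentile(b[:,k],[3,50,97]),'slope deg',np.degrees(np.polyfit(b[:,1-k],b[:,k],1)[0]))
for n,lo,hi in(('top',.045,.056),('bot',.030,.040)):
    m=(box&(z>lo)&(z<hi)&(H>95)&(H<125)&(S>60)).astype(np.uint8)
    k,l,s,_=cv2.connectedComponentsWithStats(m)
    if k>1:
        m=l==1+np.argmax(s[1:,4]); print(n,m.sum(),cv2.minAreaRect(B[m].astype(np.float32)),np.percentile(B[m],[1,99],0).round(1).tolist(),np.median(z[m]))
E
python3 go.py 577.7 -26.7 110 92.72; python3 bed.py 2
```

```text
t 22.67 pos [579.4 -27.6 131. ] th 92.61 zaxis [ 0.0097  0.0184 -0.9998] q [-0.058  0.374 -0.08   1.108  0.019  1.468]
roll -0.0019 shift now [ 0.6 -1.9 21. ] shift after roll [ 0.6 -1.9 21. ] F [ 0.6 -0.1 -0.5] w 66.7
end 2882 [78.99168635 84.62811788 90.53832797] slope deg -0.42352801374819365
long 3088 [42.40424568 46.74349313 53.33715905] slope deg 0.8782461596200042
top 17886 ((-12.519290924072266, 2.5873031616210938), (140.08816528320312, 59.83226013183594), 89.75387573242188) [[-41.7, -64.9], [16.6, 71.5]] 0.04963870574413289
bot 2906 ((24.32027816772461, -0.32929229736328125), (14.768681526184082, 139.42979431152344), 1.7351595163345337) [[19.1, -68.3], [32.3, 68.1]] 0.034644999060955056
```

View pics/bed2.png

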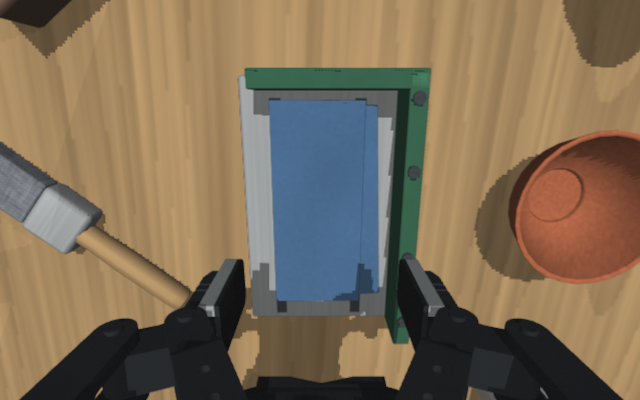

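Emit:
send_rows(
  series=[
    [[-1,0,0,0,-0.12],[-1,0,0,0,-0.12],[-1,0,0,0,-0.12],[-1,0,0,0,-0.12],[-1,0,0,0,-0.12],[-1,0,0,0,-0.12],[-1,0,0,0,-0.12],[-1,0,0,0,-0.12],[-1,0,0,0,-0.12],[-1,0,0,0,-0.12],[-1,0,0,0,-0.12],[-1,0,0,0,-0.12],[-1,0,0,0,-0.12],[-1,20,0,0,-0.009],[-1,25,0,0,0],[-1,12,0,0,0],[-1,0,0,0,0],[-1,0,0,0,0]],
  ],
)

```text
t: 24.22
eef_pos: [0.5198, -0.0297, 0.1261]
tool_rot: [-0.022, 1.0, 0.009, 0.002]
contact_force: [0.2, 0.2, -0.1]
gripper_width: 0.0855
grip_force: 0.0
```

```bash
python3 go.py 521.9 -26.7 11 182.5
```

```text
t 24.22 pos [519.8 -29.7 126.1] th -177.51 zaxis [ 0.0027  0.0189 -0.9998] q [-0.068  0.288 -0.225  1.057  0.019 -0.112]
roll -0.0002 shift now [ -1.8   0.8 115.1] shift after roll [ -1.8   0.8 115.1] F [ 0.2  0.2 -0.1] w 85.5
```

Emit:
send_rows(
  series=[
    [[-1,0,0,15,0],[-1,0,0,25,0],[-1,0,0,28,0],[-1,0,0,24,0],[-1,0,0,13,0],[-1,0,0,6,0],[-1,0,0,0,0],[-1,0,0,0,0]],
  ],
)

```text
t: 24.88
eef_pos: [0.5213, -0.0276, 0.0156]
tool_rot: [-0.022, 1.0, 0.009, 0.002]
contact_force: [-0.5, 0.3, 0.4]
gripper_width: 0.0853
grip_force: 0.0
```

```bash
python3 go.py 559 -26 12 182.5
```

```text
t 24.88 pos [521.3 -27.6  15.6] th -177.5 zaxis [ 0.0034  0.0188 -0.9998] q [-0.064  0.399 -0.383  0.787  0.019 -0.108]
roll 0.0001 shift now [-37.7  -0.1   3.8] shift after roll [-37.7  -0.1   3.8] F [-0.5  0.3  0.4] w 85.3
```

Emit:
send_rows(
  series=[
    [[-1,0,0,3,0],[-1,-5,0,0,0],[-1,-5,0,0,0],[-1,-4,0,0,0],[-1,-3,0,0,0],[-1,-3,0,0,0],[-1,-3,0,0,0],[-1,-2,0,0,0],[-1,-2,0,0,0],[-1,-2,0,0,0],[-1,-1,0,0,0],[-1,0,0,0,0]],
  ],
)

```text
t: 25.88
eef_pos: [0.5505, -0.0261, 0.0126]
tool_rot: [-0.022, 1.0, 0.009, 0.002]
contact_force: [-2.5, 0.5, -0.3]
gripper_width: 0.0854
grip_force: 1.1
```

```bash
python3 go.py 559 -26 12 182.5; python3 bed.py 3
```

```text
t 25.88 pos [550.5 -26.1  12.6] th -177.49 zaxis [ 0.0029  0.019  -0.9998] q [-0.058  0.443 -0.315  0.811  0.019 -0.102]
roll 0.0001 shift now [-8.5 -0.2  0.6] shift after roll [-8.5 -0.2  0.6] F [-2.5  0.5 -0.3] w 85.4
end 2507 [78.43718443 82.34148472 89.76915062] slope deg -6.690771325005522
top 8557 ((-17.594268798828125, 1.3922233581542969), (24.742158889770508, 88.91548156738281), 0.17000225186347961) [[-29.2, -40.8], [-8.8, 43.3]] 0.049569012248140656
bot 63 ((-28.06093978881836, 36.19873809814453), (1.7705976963043213, 15.786349296569824), 4.270784854888916) [[-28.9, 28.4], [-27.0, 44.0]] 0.03377628785424093
```

Emit:
send_rows(
  series=[
    [[-1,-1.5,0,0,0],[-1,-1.5,0,0,0],[-1,-1,0,0,0],[-1,-1,0,0,0],[-1,-1,0,0,0],[-1,0,0,0,0]],
  ],
)

```text
t: 26.43
eef_pos: [0.557, -0.026, 0.0127]
tool_rot: [-0.022, 1.0, 0.009, 0.002]
contact_force: [-2.0, 0.2, 0.0]
gripper_width: 0.0857
grip_force: 0.6
```

Emit:
send_rows(
  series=[
    [[-1,-1,0,0,0],[-1,-0.7,0,0,0],[-1,0,0,0,0]],
  ],
)

```text
t: 26.68
eef_pos: [0.5585, -0.0259, 0.0127]
tool_rot: [-0.022, 1.0, 0.009, 0.002]
contact_force: [-0.8, 0.5, -1.7]
gripper_width: 0.0854
grip_force: 0.8
```

Emit:
send_rows(
  series=[
    [[-1,-0.7,0,0,0],[-1,-0.7,0,0,0],[-1,-0.6,0,0,0],[-1,0,0,0,0]],
  ],
)

```text
t: 27.02
eef_pos: [0.5605, -0.0259, 0.0127]
tool_rot: [-0.022, 1.0, 0.009, 0.002]
contact_force: [-2.0, -0.1, -1.1]
gripper_width: 0.0852
grip_force: 0.8
```

Emit:
send_rows(
  series=[
    [[-1,-0.6,0,0,0],[-1,-0.6,0,0,0],[-1,0,0,0,0]],
  ],
)

```text
t: 27.27
eef_pos: [0.5616, -0.0258, 0.0128]
tool_rot: [-0.022, 1.0, 0.009, 0.002]
contact_force: [-2.1, 0.6, 0.1]
gripper_width: 0.0855
grip_force: 1.1
```

Emit:
send_rows(
  series=[
    [[-1,-0.6,0,0,0],[-1,-0.6,0,0,0],[-1,0,0,0,0]],
  ],
)

```text
t: 27.52
eef_pos: [0.5623, -0.0258, 0.0127]
tool_rot: [-0.022, 1.0, 0.009, 0.001]
contact_force: [-4.7, -1.4, 2.0]
gripper_width: 0.0852
grip_force: 2.4
```

Emit:
send_rows(
  series=[
    [[-1,-0.6,0,0,0],[-1,-0.6,0,0,0],[-1,0,0,0,0]],
  ],
)

```text
t: 27.77
eef_pos: [0.5622, -0.0257, 0.0127]
tool_rot: [-0.022, 1.0, 0.009, 0.0]
contact_force: [-9.8, -1.5, 6.2]
gripper_width: 0.0856
grip_force: 4.8
```

Emit:
send_rows(
  series=[
    [[-1,-0.8,0,0,0],[-1,0,0,0,0],[-1,3,0,0,0],[-1,8,0,0,0],[-1,10,0,0,0],[-1,0,0,-20,0],[0,0,0,-35,0],[1,0,0,-35,0],[1,0,0,-20,0.12],[1,0,0,0,0.12],[1,0,0,0,0.12],[1,0,0,0,0.12],[1,0,0,0,0.12],[1,0,0,0,0.12],[1,0,0,0,0.12],[1,0,0,0,0.12],[1,0,0,0,0.12],[1,0,0,0,0.12],[1,0,0,0,0.12],[1,0,0,0,0.12]],
  ],
)

```text
t: 29.43
eef_pos: [0.5431, -0.0286, 0.1228]
tool_rot: [0.645, 0.764, 0.009, -0.004]
contact_force: [-0.0, -0.3, -0.0]
gripper_width: -0.0001
grip_force: 0.0
```

Emit:
send_rows(
  series=[
    [[1,0,0,0,0.12],[1,0,0,0,0.011],[1,0,0,0,0]],
  ],
)

```text
t: 29.68
eef_pos: [0.5431, -0.0286, 0.1228]
tool_rot: [0.691, 0.723, 0.008, -0.005]
contact_force: [0.1, -0.5, -1.6]
gripper_width: 0.0001
grip_force: 0.0
```

```bash
python3 bed.py 4; python3 go.py 605.5 -121 60 92.5
```

```text
end 2987 [79.44439087 84.8533511  90.2031568 ] slope deg -0.3772467715461052
long 4045 [42.38613695 47.09832362 53.5891404 ] slope deg 0.16981033607785187
top 19079 ((12.910898208618164, 2.0993728637695312), (140.29054260253906, 60.76214599609375), 89.78028106689453) [[-16.7, -64.8], [42.3, 71.0]] 0.04958319090893938
bot 15 ((-10.407793998718262, 72.17208862304688), (0.01111491210758686, 9.39783000946045), 89.80013275146484) [[-15.0, 72.2], [-5.8, 72.2]] 0.036697223788211164
t 29.73 pos [543.2 -28.6 122.8] th 92.71 zaxis [ 0.0039  0.0188 -0.9998] q [-0.063  0.326 -0.176  1.065  0.019  1.46 ]
roll 0.0037 shift now [-96.4  57.6  61.3] shift after roll [-96.2  57.9  61.3] F [-0.6 -0.5  0.1] w 0.1
```

Emit:
send_rows(
  series=[
    [[1,-15,8,0,0],[1,-27,17,0,0],[1,-30,18,0,0],[1,-18,11,0,0],[1,-6,4,0,0],[1,0,0,15,0],[1,0,0,30,0],[1,0,0,30,0],[1,0,0,14,0],[1,0,0,4,0],[1,0,0,0,0],[1,0,0,0,0]],
  ],
)

```text
t: 30.73
eef_pos: [0.6062, -0.12, 0.029]
tool_rot: [0.691, 0.723, 0.008, -0.005]
contact_force: [-0.4, -0.3, 0.3]
gripper_width: -0.0001
grip_force: 0.0
```

```bash
python3 go.py 605.5 -121 25 92.5
```

```text
t 30.73 pos [ 606.2 -120.    29. ] th 92.57 zaxis [ 0.0042  0.0187 -0.9998] q [-0.205  0.522 -0.119  0.93   0.019  1.321]
roll 0.0012 shift now [-1.1 -0.7  4. ] shift after roll [-1.1 -0.7  4. ] F [-0.4 -0.3  0.3] w -0.1
```

Emit:
send_rows(
  series=[
    [[1,0,0,3,0],[1,3,0,0,0],[1,3,0,0,0],[1,3,0,0,0],[1,2,0,0,0],[1,2,0,0,0],[1,1.5,0,0,0],[1,1.5,0,0,0],[1,1.5,0,0,0],[1,0,0,0,0]],
  ],
)

```text
t: 31.57
eef_pos: [0.6053, -0.1027, 0.0257]
tool_rot: [0.692, 0.722, 0.008, -0.005]
contact_force: [0.5, -3.5, 3.1]
gripper_width: 0.0001
grip_force: 1.9
```

Emit:
send_rows(
  series=[
    [[1,1,0,0,0],[1,1,0,0,0],[1,0.7,0,0,0],[1,0,0,0,0]],
  ],
)

```text
t: 31.9
eef_pos: [0.6052, -0.1004, 0.0257]
tool_rot: [0.692, 0.722, 0.008, -0.005]
contact_force: [0.3, -5.7, 4.0]
gripper_width: 0.0
grip_force: 2.7
```

Emit:
send_rows(
  series=[
    [[1,0.7,0,0,0],[1,0.7,0,0,0],[1,0,0,0,0]],
  ],
)

```text
t: 32.15
eef_pos: [0.6052, -0.099, 0.0257]
tool_rot: [0.692, 0.722, 0.008, -0.005]
contact_force: [0.2, -5.8, 3.2]
gripper_width: -0.0001
grip_force: 2.7
```

Emit:
send_rows(
  series=[
    [[1,0.7,0,0,0],[1,0.7,0,0,0],[1,0,0,0,0]],
  ],
)

```text
t: 32.4
eef_pos: [0.6051, -0.0976, 0.0257]
tool_rot: [0.692, 0.722, 0.008, -0.005]
contact_force: [-0.4, -4.8, 2.3]
gripper_width: 0.0
grip_force: 2.7
```

Emit:
send_rows(
  series=[
    [[1,0.7,0,0,0],[1,0.7,0,0,0],[1,0,0,0,0]],
  ],
)

```text
t: 32.65
eef_pos: [0.6051, -0.0972, 0.0257]
tool_rot: [0.692, 0.722, 0.007, -0.004]
contact_force: [0.2, -10.4, 2.8]
gripper_width: -0.0001
grip_force: 5.0
```

Emit:
send_rows(
  series=[
    [[1,0.7,0,0,0],[1,0.7,0,0,0],[1,0,0,0,0]],
  ],
)

```text
t: 32.9
eef_pos: [0.605, -0.0971, 0.0258]
tool_rot: [0.692, 0.722, 0.006, -0.003]
contact_force: [0.1, -16.5, 1.6]
gripper_width: -0.0001
grip_force: 8.1
```

Emit:
send_rows(
  series=[
    [[1,0.6,0,0,0],[1,0.6,0,0,0],[1,0,0,0,0]],
  ],
)

```text
t: 33.15
eef_pos: [0.6051, -0.0971, 0.0258]
tool_rot: [0.693, 0.721, 0.006, -0.003]
contact_force: [-0.1, -21.6, 1.2]
gripper_width: 0.0001
grip_force: 10.7
```

Emit:
send_rows(
  series=[
    [[1,-4,0,0,0],[1,-10,0,0,0],[1,-12,0,0,0],[1,0,0,-20,0],[1,0,0,-35,0],[1,0,0,-35,0],[1,10,0,-10,0],[1,30,-10,0,0],[1,35,-10,0,0],[1,15,-5,0,0],[1,0,0,0,0],[1,0,0,0,0]],
  ],
)

```text
t: 34.15
eef_pos: [0.5765, -0.0317, 0.1267]
tool_rot: [0.691, 0.723, 0.008, -0.005]
contact_force: [0.7, -0.2, 0.7]
gripper_width: -0.0002
grip_force: 0.0
```

```bash
python3 bed.py 5; python3 go.py 540 -26 60 182.5
```

```text
end 2937 [79.33984514 84.76357906 90.13089939] slope deg 0.13520169007784477
long 3566 [42.63469503 47.90231423 53.91500176] slope deg 0.2109486584040199
top 18148 ((13.092035293579102, 7.953998565673828), (141.6636199951172, 60.10968780517578), 89.6412124633789) [[-16.4, -57.6], [42.5, 77.8]] 0.04965079964206479
bot 3 ((42.24421310424805, -68.90443420410156), (3.0991666316986084, 0.17123055458068848), 85.94090270996094) [[42.1, -70.4], [42.3, -67.4]] 0.03591520995913995
t 34.2 pos [576.8 -32.4 126.6] th 92.54 zaxis [ 0.0034  0.0188 -0.9998] q [-0.066  0.378 -0.086  1.105  0.019  1.46 ]
roll -1.5701 shift now [  6.8 -36.7  66.6] shift after roll [36.7  6.7 66.6] F [0.2 0.5 0.3] w -0.6
```

View pics/bed5.png

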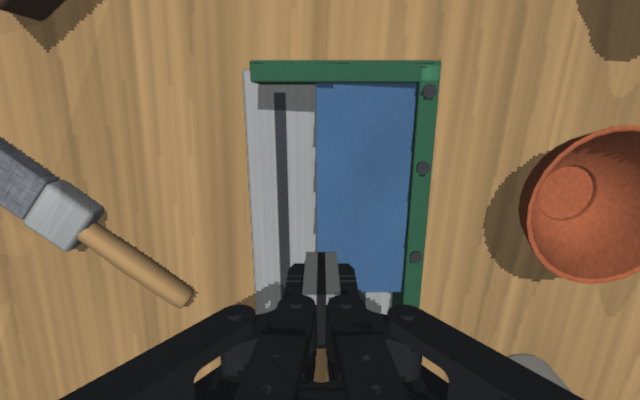

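```bash
python3 - <<'E'
import cv2
im=cv2.imread('pics/bed5.png'); cv2.imwrite('pics/c5.png',cv2.resize(im[50:310,295:445],None,fx=2.3,fy=2.3,interpolation=cv2.INTER_NEAREST)*1)
E
```

```text
(no output)
```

View pics/c5.png

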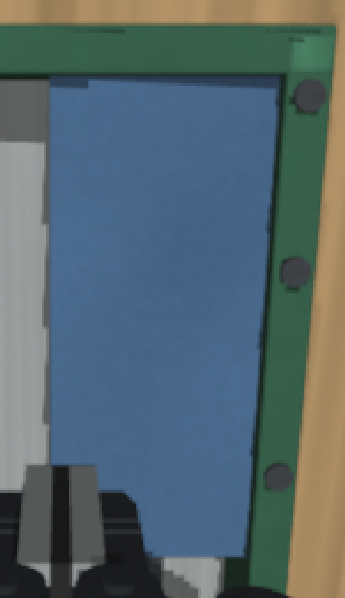

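The crop shows the top tile's end against the end fence. A thin gap of about 1 mm opens along the long fence towards the near end, so I will push gently in x once more.

Emit:
send_rows(
  series=[
    [[-1,0,0,0,-0.12],[-1,0,0,0,-0.12],[-1,0,0,0,-0.12],[-1,0,0,0,-0.12],[-1,0,0,0,-0.12],[-1,0,0,0,-0.12],[-1,0,0,0,-0.12],[-1,0,0,0,-0.12],[-1,0,0,0,-0.12],[-1,0,0,0,-0.12],[-1,0,0,0,-0.12],[-1,0,0,0,-0.12],[-1,0,0,0,-0.12],[-1,12,2,0,-0.01],[-1,20,3,0,0],[-1,10,2,0,0],[-1,0,0,0,0]],
  ],
)

```text
t: 35.62
eef_pos: [0.5326, -0.0276, 0.1265]
tool_rot: [-0.021, 1.0, 0.009, 0.001]
contact_force: [0.7, 0.3, -0.0]
gripper_width: 0.0858
grip_force: 0.0
```

Emit:
send_rows(
  series=[
    [[-1,0,0,15,0],[-1,0,0,25,0],[-1,0,0,28,0],[-1,0,0,24,0],[-1,0,0,12,0],[-1,0,0,6,0],[-1,0,0,0,0],[-1,0,0,0,0]],
  ],
)

```text
t: 36.28
eef_pos: [0.5355, -0.0252, 0.017]
tool_rot: [-0.021, 1.0, 0.009, 0.002]
contact_force: [-0.4, -0.7, -0.0]
gripper_width: 0.0856
grip_force: 0.0
```

```bash
python3 go.py 562.2 -26 12.7 182.3
```

```text
t 36.28 pos [535.5 -25.2  17. ] th -177.58 zaxis [ 0.0039  0.0188 -0.9998] q [-0.058  0.416 -0.348  0.804  0.019 -0.1  ]
roll 0.0021 shift now [-26.6  -2.    4.4] shift after roll [-26.6  -2.    4.4] F [-0.4 -0.7 -0. ] w 85.6
```

Emit:
send_rows(
  series=[
    [[-1,0,3,3,0],[-1,-6,0,0,0],[-1,-6,0,0,0],[-1,-5,0,0,0],[-1,-3,0,0,0],[-1,-2,0,0,0],[-1,-1.5,0,0,0],[-1,-1,0,0,0],[-1,-1,0,0,0],[-1,0,0,0,0]],
  ],
)

```text
t: 37.12
eef_pos: [0.5602, -0.0207, 0.0138]
tool_rot: [-0.021, 1.0, 0.009, 0.002]
contact_force: [0.8, 0.1, -0.3]
gripper_width: 0.0853
grip_force: 0.0
```

Emit:
send_rows(
  series=[
    [[-1,-0.7,0,0,0],[-1,-0.7,0,0,0],[-1,0,0,0,0]],
  ],
)

```text
t: 37.37
eef_pos: [0.5615, -0.0207, 0.0139]
tool_rot: [-0.021, 1.0, 0.009, 0.002]
contact_force: [-1.0, -0.8, -0.8]
gripper_width: 0.0856
grip_force: 0.0
```

Emit:
send_rows(
  series=[
    [[-1,-0.6,0,0,0],[-1,-0.6,0,0,0],[-1,0,0,0,0]],
  ],
)

```text
t: 37.62
eef_pos: [0.562, -0.0206, 0.0137]
tool_rot: [-0.021, 1.0, 0.009, 0.001]
contact_force: [-3.4, -0.7, 1.9]
gripper_width: 0.0852
grip_force: 1.6
```

Emit:
send_rows(
  series=[
    [[-1,-0.7,0,0,0],[-1,-0.7,0,0,0],[-1,0,0,0,0]],
  ],
)

```text
t: 37.87
eef_pos: [0.562, -0.0205, 0.0136]
tool_rot: [-0.022, 1.0, 0.009, 0.0]
contact_force: [-8.3, -1.7, 4.9]
gripper_width: 0.0856
grip_force: 4.2
```

Emit:
send_rows(
  series=[
    [[-1,-0.6,0,0,0],[-1,-0.6,0,0,0],[-1,0,0,0,0]],
  ],
)

```text
t: 38.12
eef_pos: [0.5619, -0.0204, 0.0134]
tool_rot: [-0.022, 1.0, 0.009, -0.001]
contact_force: [-13.1, -2.1, 8.7]
gripper_width: 0.0854
grip_force: 6.3
```

Emit:
send_rows(
  series=[
    [[-1,3,0,0,0],[-1,8,0,0,0],[-1,15,0,0,0],[-1,0,0,-20,0],[-1,0,0,-35,0],[-1,0,0,-35,0],[-1,0,0,-20,0],[-1,0,0,0,0],[-1,0,0,0,0]],
  ],
)

```text
t: 38.87
eef_pos: [0.5398, -0.0238, 0.125]
tool_rot: [-0.021, 1.0, 0.009, 0.004]
contact_force: [-0.2, -0.3, -0.7]
gripper_width: 0.0858
grip_force: 0.0
```

```bash
python3 bed.py 6; python3 - <<'E'
from h import *
im,d,P=cloud('top'); z=P[...,2]
b=np.array([.2215,.9751]); c=np.array([.6801,.197])
s=(P[...,:2]-c)@b; t=(P[...,:2]-c)@np.array([.9751,-.2215])
m=(z>.09)&(z<.116)&(abs(s)<.035)&(abs(t)<.02); print('toggle',m.sum(),np.median(s[m])*1000,np.mean(z[m]))
E
```

```text
end 1166 [78.68577376 83.5438865  89.72957905] slope deg -0.533060407945214
long 2933 [42.49138847 45.31195306 52.25630998] slope deg 0.1468209428628492
top 14547 ((12.981111526489258, 8.973209381103516), (140.25538635253906, 61.23646545410156), 89.9306869506836) [[-16.7, -59.4], [41.8, 77.0]] 0.049645671617540216
toggle 26 -3.1998948533800964 0.1061194323589523
```

View pics/bed6.png

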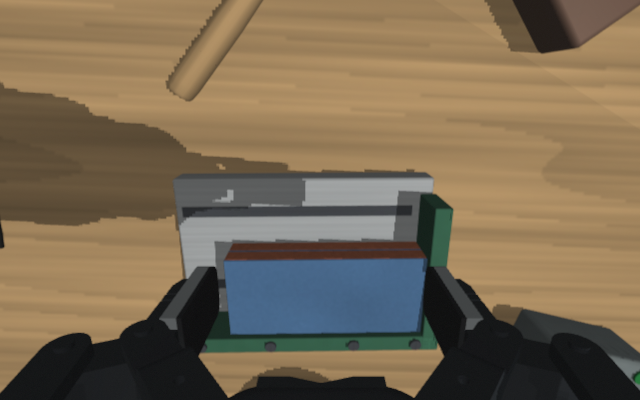

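```bash
python3 -c "
from bench import close_job
print(close_job())"
```

```text
the job is handed in; nothing more can be done
None
```

I handed the job in at about 39 s of robot time. My last measurements put the switch near upright (about -0.04 rad) and the top tile within about 1 mm of both fences, blue face up. The bottom tile looked flush beneath it but I couldn't measure it separately, and the hand-in returned no verdict.

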